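# Clamp a whetstone in the sharpening holder

## Robot

A 6-joint arm with a two-finger parallel gripper is mounted at the origin on a cart in front of the work surface, level with it; the furniture and walls round the work are solid. World frame = base frame: x ahead of the robot, y to its left, z up, the work surface at z = 0. Lengths are in m, angles in rad, forces in N, time in s.
With the tool pointing down it reaches from about 0.35 to 0.775 m from the base axis. Payload 5.5 kg.
Tool frame: the origin (TCP) lies at the very end of the fingers, on their centre line; the grasp point (between the pads) lies env.pinch_z behind it (env.pinch_z is the distance from the TCP to the grasp point, in m); z points along the fingers, y is the line along which they close (so a half turn about z gives the same grasp; the last joint's range is limited). The gripper opens to 85 mm and grips with 20 to 120 N. Pads are 22 mm wide; open, the fingers measure 114 mm over their backs; the gripper's body (76 mm by 85 mm) begins 54 mm behind the grasp point. The pads swing forward as they close: fully open they stand 13 mm farther back than shut.
Start: joints at [-1.353, 0.313, 0.046, 1.304, 0, 1.431], TCP at [0.201, -0.539, 0.231] pointing down, gripper open.
Joint ranges: [-2.76, 2.76], [-0.86, 1.69], [-1.03, 1.26], [-2.2, 2.34], [-1.47, 1.5], [-3.14, 3.14]. Speed limits (rad/s): [2.57, 2.57, 3.14, 3.14, 3.14, 3.14].

## Interface

Orientations are given as a unit quaternion [w, x, y, z].
In Python, from workcell import env, eyes gives the robot as it stands.
- The arm moves only by the shell command python3 -m jog 'ROWS' [FORCE]. ROWS is JSON, one flat list of numbers, 7 for each row, row after row: the shift along the world's x, y, z as a fraction of full scale, then the turn, a rotation vector about the world's x, y, z as a fraction of full scale, then the opening, from -1 (shut) to 1 (fully open), so that 0 is half open. A call has 1 to 12 rows; each row is the pose to reach, as a shift and turn from the pose commanded when the call began, turning the shorter way round; what a row does not reach only later rows make up. Full scale, the value 1, is 20 cm for a shift and pi rad for a turn. A row lasts 1/12 s, in which the tool goes at most 41.7 mm and 7.16 degrees, less where a joint would pass 70% of its speed; a pose out of reach is approached as far as the arm can. A call with a number of a shift or a turn outside -1 to 1 is refused whole. A call with a gripper value outside its range is refused whole. The fingers move at their own pace and stop on an object; FORCE is the grip in N (left out, the last holds). Time passes only in rows, so rows that repeat a pose let the fingers close. It gives the time, the measured TCP pose, the force, the opening and the grip force at its end, in the units of the state.
- env.get_state(): the state, without advancing time (a new reading comes with each control period).
- eyes.read_camera(name): name is "scene" or "top" or "wrist"; returns (picture, depth): 480x640x3 uint8, red, green, blue; 480x640 float32, m along the optical axis (not along the pixel's ray), 0 where there is no reading.
- eyes.calibration(name): a dict with "fx", "fy", "cx", "cy" (pixels), "R" (3x3) and "t" (3): a world point X has camera coordinates R X + t; the wrist camera has in their place "tool_from_camera" (4x4, takes a point from camera to tool coordinates, whose origin is the TCP and whose axes are the flange's). Camera axes: x right, y down, z forward; pixel columns grow to the right and rows downward; lengths in m; the calibration is good to about 2 mm. A picture is of the moment at which its call begins: read the wrist's pose just before it. calibration takes no time and is no camera call.
- env.hand_in(): hands the job in; it is judged then, once.
The state is a dict: "clock": time; "joint_pos": joint angles; "qvel": joint speeds; "tau": joint torques, N m; "tcp_pos": TCP position; "orientation": TCP orientation; "wrist_force": force on the tool from outside, world axes, zero at the start; "ft_torque": the same for the moment, N m; "finger_gap": finger opening in m; "grip_force": force on a finger pad.
Only numpy, scipy, OpenCV 4.12 (cv2) and the standard library are available. Lean on these libraries where they do the work, as an engineer would, in place of code of your own. Each camera call takes 0.05 s, during which the arm holds its last target. There are 200 camera calls.

## Task

Get the whetstone holder ready for sharpening the knife: take the small reddish dressing stone off it and lay it aside flat on the worktop, lay the dark grey whetstone from the drying stand flat on the holder's bed lengthwise between the jaws, then let go of it and crank the handle clockwise until the jaw grips the stone tight and square against the fixed jaw. Leave the cream stone on the stand and everything else where it is.

Things in the scene. Friction and masses are not known exactly. Their poses are not given: they have to be found in the camera images.
- holder: whetstone holder, a small grey screw vise fixed to the worktop. Origin: on the worktop under the middle of its bed; z up, y along its length from the crank end to the fixed jaw, x across. Base plate 94 mm wide, y -139 to +117 mm, 14 mm high. Nut block that carries the screw: 52 mm wide, y -139 to -117 mm, 70 mm up. The crank stands free beyond it
- holder_bed (a point): middle of the holder's bed surface, 46 mm above the holder's origin, same axes. The bed is two aluminium rails, 45 mm wide over both, so that a whetstone overhangs it by 5 mm on each long side
- fixed_jaw (a point): middle of the rubber face of the fixed jaw, at holder y = +95 mm; same axes as the holder. The jaw block is 62 mm wide, 20 mm thick, and its top is 70 mm above the worktop
- jaw_face (a point): middle of the rubber face of the moving jaw (60 mm wide, 16 mm thick, top 69 mm above the worktop); same axes as the holder. Its distance along y to the fixed jaw's face is the gap: 176 to 190 mm at the start, enough for a stone 160 mm long
- crank (a joint): turn of the crank, rad, growing as it is tightened: clockwise for one who looks along the screw from the crank towards the jaws (about the holder's +y). 0: knob straight above the screw, gap 190 mm; starts at 0 to 6.2. It has about 0.15 N m of friction, stays where it is left, goes stiff when the stone is caught between both jaws (at about 13.5), and stops at 15.2. A tenth of a turn past that first bite is tight enough, a third of a turn is a lot
- crank_hub (a point): point on the screw axis, 62 mm above the worktop, in the plane in which the middle of the knob circles (holder y = -216 mm when the crank reads 0). One turn of the crank carries screw, crank and jaw together 14 mm along the holder's +y, as in a drill vise. The axes of this point turn with the crank
- knob_centre (a point): middle of the crank's black knob, a cylinder 18 mm in diameter and 43 mm long that lies parallel to the screw and spins freely on its pin, 36 mm from the screw axis. The crank arm is 26 mm from the knob's middle, on the jaw side. The axes of this point turn with the knob: use the position only
- stand: fixed wooden drying stand, 196 mm wide, 170 mm deep, its slope rising away from the robot along the stand's x at 31 degrees to 105 mm. Origin: on the worktop under its middle. Two bays at y = +58 and -58 mm, each with two slats, 40 mm wide over both, so that a stone overhangs them by 8 mm on each long side; a ledge at the low end stands 13 mm above the slats
- dark_stone_centre (a point): centre of the dark grey whetstone, a block 160 x 56 x 28 mm (x long, y wide, z thick), 0.4 to 0.6 kg, loose. At the start it lies in one bay of the stand, its x up the slope, its z normal to the slope (31 degrees from vertical)
- dark_stone: the same dark grey whetstone; origin at the centre of its underside
- cream_stone: cream whetstone of the same size in the other bay of the stand, loose; origin at the centre of its underside. It stays where it is
- dresser_centre (a point): centre of the small reddish-brown dressing stone, a block 72 x 34 x 30 mm (x long, y wide, z high), 0.13 kg, which lies loose on the holder's bed at the start, roughly lengthwise. The worktop is clear of its front edge wherever x is above 0.42 m
- dresser: the same dressing stone; origin at the centre of its underside
- jaw: moving jaw of the holder with its screw; slides along the holder's y
- glass: empty clear drinking glass, 83 mm across and 86 mm high, loose; origin at the centre of its underside
- sauce_bottle: white and blue sauce bottle with a yellow cap, 63 mm across and 233 mm high, loose; origin at the centre of its underside
- mug: cream mug, 78 mm across without its handle, 97 mm high; its handle reaches 78 mm from the axis, loose; origin at the centre of its underside
- tin: upright food tin, 76 mm across and 110 mm high, loose; origin at the centre of its underside
- low_tin: low flat tin of fruit, 86 mm across and 40 mm high, loose; origin at the centre of its underside
- pepper_mill: brown wooden pepper mill, 58 mm across and 170 mm high, loose; origin at the centre of its underside
- spice_jar: small spice jar with a red lid, 45 mm across and 106 mm high, loose; origin at the centre of its underside
There are look-alikes about, which are no part of the job. Leave any blue or green look-alike of the dresser alone.

How it is judged:
By the outcome, as a careful person would: the job done as asked, in the order asked, and still so for the second after the job is handed in, with the robot touching nothing.
It also fails if it takes over 72 s, if anything falls off the work surface, if the arm or the gripper's body presses on something with over 40 N, if the wrist force passes 120 N, or if a joint passes its speed limit or range.

## Working session

There is one attempt and no reset: what is moved stays moved. The work goes in short steps, Python scripts to look and compute and a shell command to move; the robot and the scene stay as the last step left them, time stands still between calls to the robot, and variables do not carry over. Pictures are saved under pics/ and viewed, at most 10 in all, crops included, and the job is handed in when it is done.

```bash
ls; mkdir -p pics
cat > h.py <<'E'
import numpy as np, cv2
from workcell import env, eyes
from scipy.spatial.transform import Rotation as R
def cam(name):
    s=env.get_state(); im,d=eyes.read_camera(name); c=eyes.calibration(name)
    if 'R' in c: Rm=np.array(c['R']);t=np.array(c['t']); A=Rm.T; b=-Rm.T@t
    else:
        q=s['orientation']; Rt=R.from_quat([q[1],q[2],q[3],q[0]]).as_matrix()
        T=np.array(c['tool_from_camera']); A=Rt@T[:3,:3]; b=Rt@T[:3,3]+np.array(s['tcp_pos'])
    v,u=np.mgrid[:480,:640]
    P=np.stack([(u-c['cx'])/c['fx']*d,(v-c['cy'])/c['fy']*d,d],-1)@A.T+b
    P[d==0]=np.nan
    return im,d,P
def save(n,im): cv2.imwrite('pics/'+n+'.png',im[...,::-1])
E
python3 - <<'E'
from h import *
print(env.get_state(), env.pinch_z)
for n in('top','scene'):
    im,d,P=cam(n); save(n,im); np.savez('/tmp/'+n,im=im,P=P)
E
```

```text
pics
{'clock': 0.0, 'joint_pos': array([-1.35259002e+00,  3.13958832e-01,  4.49938361e-02,  1.30359857e+00,
       -4.17908120e-06,  1.43120927e+00]), 'qvel': array([ 0.00083482,  0.0006984 , -0.0008706 , -0.00026528,  0.00098872,
       -0.00073709]), 'tau': array([-4.09702898e-04, -4.80630577e+01,  2.98532867e+01,  1.94398232e-02,
       -1.63100608e-04,  4.94514680e-06]), 'tcp_pos': array([ 0.20125648, -0.53809147,  0.23043859]), 'orientation': array([-8.82855719e-04,  9.84040236e-01,  1.77943907e-01, -3.68137713e-05]), 'wrist_force': array([-0.20988826,  0.34611358, -0.6011968 ]), 'ft_torque': array([-0.02438331, -0.0144392 ,  0.02021352]), 'grip_force': 0.0, 'finger_gap': 0.08555131075072572} 0.0187
```

View pics/top.png

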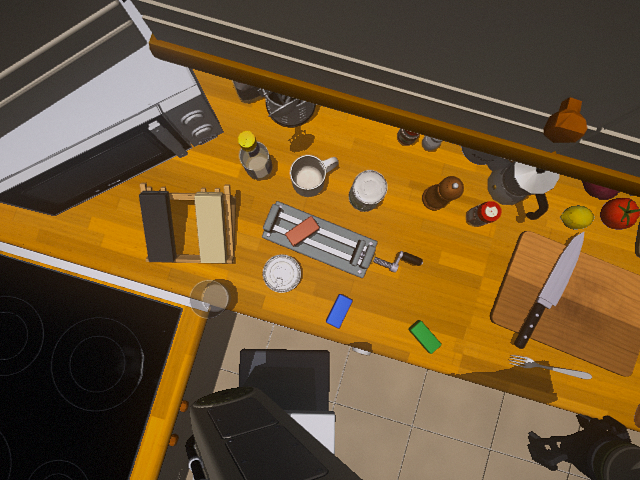

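View pics/scene.png

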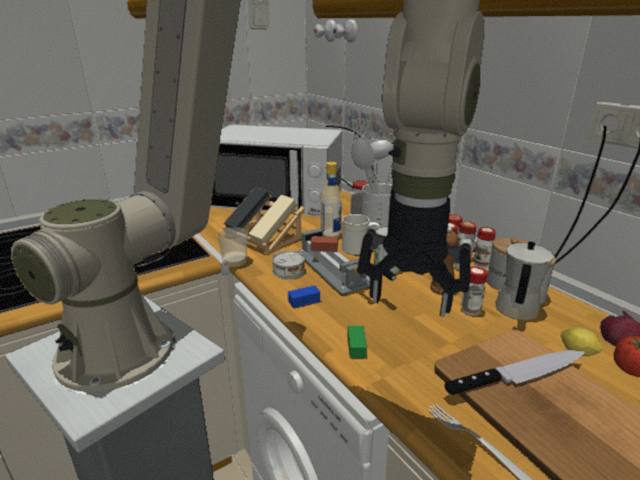

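Top view: dark stone at (157,227), cream at (211,228), holder about (320,238), crank knob (410,259). What could be taken for the dresser: reddish block (302,231) on the bed, blue block (340,311), green block (425,337). I choose the reddish one. Dark stone against cream: the dark one at (157,227).

Run:
```python
from h import *
z=np.load('/tmp/top.npz');im=z['im'];P=z['P']
save('crop1',cv2.resize(im[170:300,130:440],None,fx=2.5,fy=2.5,interpolation=cv2.INTER_CUBIC))
for n,(u,v) in dict(dark=(157,227),cream=(211,228),dres=(302,231),knob=(412,259),fj=(272,215),mj=(361,253),nut=(369,257),lowtin=(282,272),glass=(210,297),mug=(308,175),tin=(369,188),bottle=(247,140),mill=(452,188),jar=(490,212),blue=(340,311),edge=(300,318)).items(): print(n,P[v,u].round(3))
hsv=cv2.cvtColor(im,cv2.COLOR_RGB2HSV).astype(int)
def blob(m,n):
    k,l,s,c=cv2.connectedComponentsWithStats(m.astype('uint8'))
    i=1+np.argmax(s[1:,4]); Q=P[l==i]; Q=Q[~np.isnan(Q[:,0])]
    r=cv2.minAreaRect(Q[:,:2].astype('float32'))
    print(n,len(Q),'rect',np.round(r[0],4),np.round(r[1],4),round(r[2],1),'z med',np.median(Q[:,2]).round(4),Q[:,2].min().round(3),Q[:,2].max().round(3)); return Q
vv,uu=np.mgrid[:480,:640]
box=lambda a,b,c,d:(uu>a)&(uu<b)&(vv>c)&(vv<d)
blob(box(280,325,212,248)&(P[...,2]>.068)&(hsv[...,1]>80),'dres')
# dark stone plane
for nm,b,cond in(('dark',box(138,180,185,265),hsv[...,2]<90),('cream',box(190,232,185,268),(hsv[...,2]>150)&(hsv[...,1]<110))):
    Q=blob(b&cond&(P[...,2]>.04),nm)
    c=Q.mean(0); n=np.linalg.svd(Q-c,full_matrices=False)[2]; print(c,n)
H=box(255,385,195,285)
for lo,hi in((.008,.02),(.040,.050),(.06,.073)):
    Q=blob(H&(P[...,2]>lo)&(P[...,2]<hi)&(hsv[...,1]<70),('lvl',lo))
```

```text
dark [0.558 0.236 0.099]
cream [0.56  0.121 0.096]
dres [ 0.56  -0.075  0.079]
knob [ 0.503 -0.313  0.093]
fj [ 0.594 -0.007  0.071]
mj [ 0.515 -0.206  0.07 ]
nut [ 0.507 -0.224  0.069]
lowtin [ 0.47  -0.031  0.037]
glass [0.408 0.135 0.008]
mug [ 0.7   -0.084  0.01 ]
tin [ 0.653 -0.217  0.107]
bottle [0.714 0.03  0.234]
mill [ 0.647 -0.38   0.158]
jar [ 0.608 -0.477  0.107]
blue [ 0.385 -0.165  0.03 ]
edge [ 0.365 -0.074  0.002]
dres 507 rect [ 0.5607 -0.0746] [0.034  0.0712] 36.1 z med 0.0771 0.068 0.083
dark 2054 rect [0.5639 0.2387] [0.1541 0.0577] 0.6 z med 0.0964 0.04 0.137
[0.56172926 0.23581006 0.09496254] [[-0.87031225 -0.0036623  -0.49248673]
 [ 0.0703142  -0.99065252 -0.11689096]
 [-0.48745513 -0.13636045  0.86243454]]
cream 1686 rect [0.5554 0.1238] [0.1358 0.0559] 0.7 z med 0.0957 0.049 0.138
[0.55741827 0.12365564 0.09485328] [[-8.57289131e-01  9.87641647e-05 -5.14835251e-01]
 [ 4.77765788e-04 -9.99999398e-01 -9.87398438e-04]
 [ 5.14835039e-01  1.09245662e-03 -8.57288568e-01]]
('lvl', 0.008) 1006 rect [ 0.517  -0.1012] [0.2541 0.0239] 69.4 z med 0.0153 0.008 0.02
('lvl', 0.04) 275 rect [ 0.5247 -0.1326] [0.1126 0.0132] 69.3 z med 0.047 0.041 0.05
('lvl', 0.06) 320 rect [ 0.5114 -0.2114] [0.0381 0.0595] 69.0 z med 0.0702 0.061 0.073
```

View pics/crop1.png

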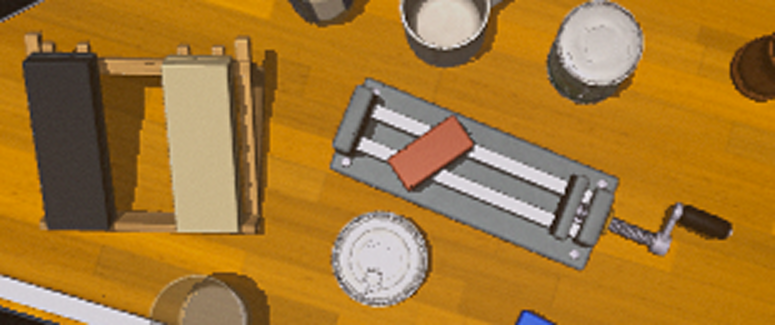

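The crop confirms the reddish block lying skewed on the bed, and dark stone in the left bay. I move over the dresser in three hops.

```bash
python3 -m jog '[0.6,0.8,0,0,0,0.196,1, 0.6,0.8,0,0,0,0.196,1, 0.6,0.8,0,0,0,0.196,1, 0.6,0.8,0,0,0,0.196,1, 0.6,0.8,0,0,0,0.196,1]'
python3 -m jog '[0.6,0.8,0,0,0,0.196,1, 0.6,0.8,0,0,0,0.196,1, 0.6,0.8,0,0,0,0.196,1, 0.6,0.8,0,0,0,0.196,1, 0.6,0.8,0,0,0,0.196,1]'
python3 -m jog '[0.6,0.7,0,0,0,0.196,1, 0.6,0.7,0,0,0,0.196,1, 0.6,0.7,0,0,0,0.196,1, 0.6,0.7,0,0,0,0.196,1, 0.6,0.7,0,0,0,0.196,1, 0.6,0.7,0,0,0,0.196,1]'
cat >> h.py <<'E'
def go(p,yaw,tilt=0,base=0):
    """fractions to reach TCP p, tool y at yaw deg, tool z tilted by tilt deg from down towards heading `base` deg"""
    s=env.get_state(); q=s['orientation']; R0=R.from_quat([q[1],q[2],q[3],q[0]])
    y=np.array([np.cos(np.radians(yaw)),np.sin(np.radians(yaw)),0]); z=np.array([0,0,-1.])
    R1=R.from_matrix(np.stack([np.cross(y,z),y,z],1))
    b=np.radians(base); R1=R.from_rotvec(-np.radians(tilt)*np.array([-np.sin(b),np.cos(b),0]))*R1
    rv=(R1*R0.inv()).as_rotvec()
    print('shift',((np.array(p)-s['tcp_pos'])/.2).round(4),'turn',(rv/np.pi).round(4),'tcp',s['tcp_pos'].round(4),'t',round(s['clock'],2))
E
python3 - <<'E'
from h import *
im,d,P=cam('wrist'); save('w1',im); np.savez('/tmp/w1',im=im,P=P)
hsv=cv2.cvtColor(im,cv2.COLOR_RGB2HSV).astype(int)
m=(P[...,2]>.07)&(P[...,2]<.085)&((hsv[...,0]<12)|(hsv[...,0]>170))&(hsv[...,1]>80)
k,l,s,c=cv2.connectedComponentsWithStats(m.astype('uint8')); i=1+np.argmax(s[1:,4]); Q=P[l==i]
r=cv2.minAreaRect(Q[:,:2].astype('float32')); print(len(Q),r,np.median(Q[:,2]),c[i])
go([.5607,-.0746,.05],36.1)
E
```

```text
clock: 0.52
tcp_pos: [0.3222, -0.376, 0.2309]
orientation: [-0.001, 0.882, 0.471, 0.0]
wrist_force: [1.0, 0.3, -0.1]
finger_gap: 0.0854
grip_force: 0.0
clock: 0.93
tcp_pos: [0.4423, -0.2159, 0.2311]
orientation: [-0.0, 0.698, 0.716, 0.0]
wrist_force: [0.0, -1.3, -0.5]
finger_gap: 0.0852
grip_force: 0.0
clock: 1.43
tcp_pos: [0.5633, -0.0752, 0.2304]
orientation: [-0.0, 0.447, 0.894, 0.0]
wrist_force: [-0.9, -0.5, -0.3]
finger_gap: 0.0856
grip_force: 0.0
3100 ((0.5601142048835754, -0.07403811812400818), (0.03290337324142456, 0.07165594398975372), 35.89554977416992) 0.07751173245195953 [315.64645161 217.29354839]
shift [-0.0064  0.0108 -0.9021] turn [-0.0001 -0.0004 -0.0023] tcp [ 0.562  -0.0768  0.2304] t 1.48
```

View pics/w1.png

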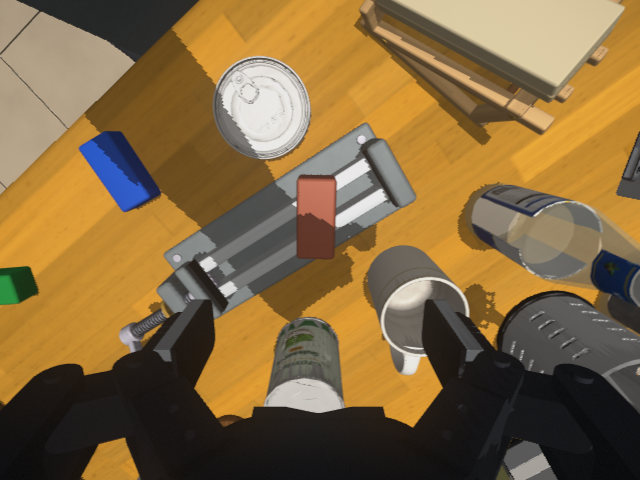

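Wrist view agrees: dresser at (316,217), 35.9°, centre (.560,-.074). Descend and grip.

```bash
python3 -m jog '[-0.008,0.012,-0.4,0,0,0,0.4, -0.008,0.012,-0.6,0,0,0,0.4, -0.008,0.012,-0.8,0,0,0,0.4, -0.008,0.012,-0.9,0,0,0,0.4, -0.008,0.012,-0.9,0,0,0,0.4, -0.008,0.012,-0.9,0,0,0,-1, -0.008,0.012,-0.9,0,0,0,-1, -0.008,0.012,-0.9,0,0,0,-1, -0.008,0.012,-0.9,0,0,0,-1, -0.008,0.012,-0.9,0,0,0,-1, -0.008,0.012,-0.9,0,0,0,-1, -0.008,0.012,-0.9,0,0,0,-1]' 40
python3 -c "
from h import *;go([.475,-.43,.15],36)"
```

```text
clock: 2.48
tcp_pos: [0.5603, -0.0764, 0.0523]
orientation: [0.001, 0.451, 0.892, 0.0]
wrist_force: [-0.1, -0.3, -1.4]
finger_gap: 0.0329
grip_force: 44.2
shift [-0.4267 -1.768   0.4886] turn [ 0.0001  0.0005 -0.0019] tcp [ 0.5603 -0.0764  0.0523] t 2.48
```

```bash
python3 -m jog '[0,0,0.3,0,0,0,-1, 0,0,0.6,0,0,0,-1, -0.1,-0.4,0.6,0,0,0,-1, -0.2,-0.8,0.6,0,0,0,-1, -0.25,-1,0.6,0,0,0,-1, -0.25,-1,0.6,0,0,0,-1, -0.25,-1,0.6,0,0,0,-1]'
python3 -m jog '[-0.1,-0.4,0,0,0,0,-1, -0.18,-0.77,0,0,0,0,-1, -0.18,-0.77,-0.2,0,0,0,-1, -0.18,-0.77,-0.4,0,0,0,-1, -0.18,-0.77,-0.6,0,0,0,-1, -0.18,-0.77,-0.7,0,0,0,-1, -0.18,-0.77,-0.7,0,0,0,-1]'
python3 -c "
from h import *;go([.475,-.43,.008],36)
im,d,P=cam('wrist'); save('w2',im)"
```

```text
clock: 3.07
tcp_pos: [0.5099, -0.2752, 0.1721]
orientation: [0.001, 0.451, 0.893, -0.0]
wrist_force: [0.8, -0.6, -1.4]
finger_gap: 0.0332
grip_force: 44.3
clock: 3.65
tcp_pos: [0.4699, -0.4249, 0.0231]
orientation: [-0.006, 0.452, 0.892, 0.002]
wrist_force: [-0.9, 1.9, -2.3]
finger_gap: 0.033
grip_force: 44.2
shift [ 0.0256 -0.0254 -0.0755] turn [-0.003  -0.0026 -0.0012] tcp [ 0.4699 -0.4249  0.0231] t 3.65
```

```bash
python3 -m jog '[0,0,0,0,0,0,-1, 0,0,0,0,0,0,-1]'; python3 -c "
from h import *;go([.47,-.425,.007],36)
im,d,P=cam('wrist'); 
m=(P[...,2]<.05)&(abs(P[...,0]-.47)<.08)&(abs(P[...,1]+.425)<.08); print(np.nanpercentile(P[m][:,2],[5,50,95]))"
```

```text
clock: 3.87
tcp_pos: [0.476, -0.4284, 0.0339]
orientation: [0.002, 0.451, 0.893, -0.001]
wrist_force: [0.6, -0.6, -1.4]
finger_gap: 0.0336
grip_force: 44.3
shift [-0.0302  0.0172 -0.1346] turn [ 0.0009  0.0008 -0.0022] tcp [ 0.476  -0.4284  0.0339] t 3.87
[0.00057516 0.00162729 0.00278816]
```

```bash
python3 -m jog '[0,0,-0.05,0,0,0,-1, 0,0,-0.09,0,0,0,-1, 0,0,-0.12,0,0,0,-1, 0,0,-0.132,0,0,0,-1, 0,0,-0.132,0,0,0,-1, 0,0,-0.132,0,0,0,-1, 0,0,-0.132,0,0,0,-1]'; python3 -m jog '[0,0,0,0,0,0,0.3, 0,0,0,0,0,0,0.3, 0,0,0,0,0,0,0.3, 0,0,0,0,0,0,0.3, 0,0,0.3,0,0,0,0.3, 0,0,0.6,0,0,0,0.3, 0,0,0.9,0,0,0,1, 0,0,1,0,0,0,1, 0,0,1,0,0,0,1]'
python3 - <<'E'
from h import *
im,d,P=cam('wrist'); save('w3',im)
hsv=cv2.cvtColor(im,cv2.COLOR_RGB2HSV).astype(int)
m=(P[...,2]>.015)&(P[...,2]<.045)&((hsv[...,0]<12)|(hsv[...,0]>170))&(hsv[...,1]>80)
k,l,s,c=cv2.connectedComponentsWithStats(m.astype('uint8')); i=1+np.argmax(s[1:,4]); Q=P[l==i]
print(cv2.minAreaRect(Q[:,:2].astype('float32')),np.median(Q[:,2]))
# holder from the first wrist view + top view
for f in('w1','top'):
    z=np.load(f'/tmp/{f}.npz');P=z['P']; hsv=cv2.cvtColor(z['im'],cv2.COLOR_RGB2HSV).astype(int)
    D=P[...,:2]-[.5569,-.1052]; a=np.radians(69.3); ey=np.array([np.cos(a),np.sin(a)]); ex=np.array([ey[1],-ey[0]])
    X=D@ex;Y=D@ey; Z=P[...,2]
    b=(abs(X)<.06)&(Y>-.15)&(Y<.13)&(Z>.0085)&(Z<.08)&(hsv[...,1]<90)
    r=cv2.minAreaRect(P[b][:,:2].astype('float32')); print(f,'base',r)
    for n,mm in dict(fixed=b&(Y>.07)&(Z>.064),moving=b&(Y<-.05)&(Z>.064)).items():
        print(n,np.percentile(X[mm],[1,99]).round(4),np.percentile(Y[mm],[1,99]).round(4),np.median(Z[mm]))
go([.47,-.425,.007],36)
E
```

```text
clock: 4.5
tcp_pos: [0.4746, -0.4273, 0.0056]
orientation: [0.0, 0.451, 0.892, 0.0]
wrist_force: [-0.9, 2.3, 5.4]
finger_gap: 0.0331
grip_force: 45.3
clock: 5.25
tcp_pos: [0.4747, -0.4281, 0.2081]
orientation: [0.001, 0.451, 0.892, -0.0]
wrist_force: [0.4, -1.3, -0.3]
finger_gap: 0.0852
grip_force: 0.0
((0.4739357829093933, -0.4266059398651123), (0.0325935035943985, 0.07068631052970886), 35.87428665161133) 0.03156340313686701
w1 base ((0.5456333756446838, -0.11910380423069), (0.26585718989372253, 0.09385211765766144), 69.19471740722656)
fixed [-0.036   0.0234] [0.0944 0.1138] 0.07104669979182043
moving [-0.0347  0.0219] [-0.1486 -0.0931] 0.07002506542353579
top base ((0.5467618703842163, -0.11890487372875214), (0.26597219705581665, 0.09349572658538818), 69.22636413574219)
fixed [-0.0346  0.0252] [0.0972 0.1141] 0.07125642266715393
moving [-0.0327  0.0233] [-0.1482 -0.096 ] 0.07018932000907019
shift [-0.033   0.0261 -1.0415] turn [ 0.0031  0.0027 -0.0019] tcp [ 0.4766 -0.4302  0.2153] t 5.3
```

Dresser lies flat (top .0316) at (.474,-.427). Now over to the dark stone, tilting 31° on the way.

```bash
python3 -m jog '[0,0.85,0,0,0,0.15,1, 0,0.85,0,0,0,0.15,1, 0,0.85,0,0,0,0.15,1, 0,0.85,0,0,0,0.15,1, 0,0.85,0,0,0,0.15,1]'
python3 -m jog '[0,0.85,0.1,0,0,0.15,1, 0,0.85,0.1,0,0,0.15,1, 0,0.85,0.1,0,0,0.15,1, 0,0.85,0.1,0,0,0.15,1, 0,0.85,0.1,0,0,0.15,1]'
python3 -m jog '[-0.05,0.82,0.1,0,-0.086,0,1, -0.05,0.82,0.1,0,-0.086,0,1, -0.05,0.82,0.1,0,-0.086,0,1, -0.05,0.82,0.1,0,-0.086,0,1, -0.05,0.82,0.1,0,-0.086,0,1]'
python3 -m jog '[-0.05,0.82,0.1,0,-0.086,0,1, -0.05,0.82,0.1,0,-0.086,0,1, -0.05,0.82,0.1,0,-0.086,0,1, -0.05,0.82,0.1,0,-0.086,0,1, -0.05,0.82,0.1,0,-0.086,0,1, -0.05,0.82,0.1,0,-0.086,0,1, -0.05,0.82,0.1,0,-0.086,0,1]'
python3 - <<'E'
from h import *
im,d,P=cam('wrist'); save('w4',im); np.savez('/tmp/w4',im=im,P=P)
go([.465,.238,.24],90,31,0)
E
```

```text
clock: 5.72
tcp_pos: [0.4731, -0.2512, 0.2044]
orientation: [-0.001, 0.226, 0.974, 0.002]
wrist_force: [-1.2, 0.2, -0.2]
finger_gap: 0.0852
grip_force: 0.0
clock: 6.13
tcp_pos: [0.4738, -0.0826, 0.2254]
orientation: [0.0, -0.007, 1.0, 0.001]
wrist_force: [-0.3, 0.5, -1.3]
finger_gap: 0.0857
grip_force: 0.0
clock: 6.55
tcp_pos: [0.4628, 0.0823, 0.2454]
orientation: [0.136, -0.007, 0.991, 0.001]
wrist_force: [-0.5, -0.2, 1.2]
finger_gap: 0.0856
grip_force: 0.0
clock: 7.13
tcp_pos: [0.4547, 0.2399, 0.2643]
orientation: [0.267, -0.003, 0.964, -0.001]
wrist_force: [0.2, 0.0, -0.9]
finger_gap: 0.0854
grip_force: 0.0
shift [ 0.0506 -0.0054 -0.1212] turn [ 0.0012 -0.0005 -0.001 ] tcp [0.4549 0.2391 0.2642] t 7.18
```

View pics/w4.png

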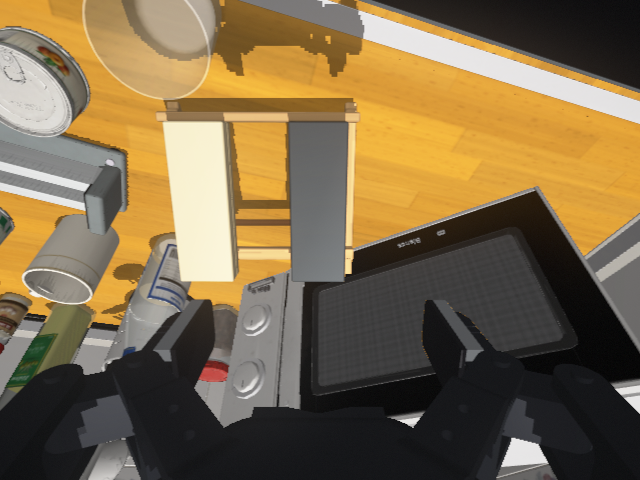

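The picture shows the dark stone at (317,200), cream at (200,200). Measure the dark top face.

Run:
```python
from h import *
z=np.load('/tmp/w4.npz');P=z['P'];im=z['im'];g=im.mean(-1); sat=np.ptp(im.astype(int),axis=-1)
vv,uu=np.mgrid[:480,:640]
for n,(a,b) in dict(dark=(278,352),cream=(160,240)).items():
    m=(uu>a)&(uu<b)&(vv>115)&(vv<290)&((sat<30) if n=='dark' else (g>180))
    Q=P[m];Q=Q[~np.isnan(Q[:,0])]
    nn=np.array([-.515,0,.857]);h=Q@nn; h0=np.median(h); Q=Q[abs(h-h0)<.005]
    c=Q.mean(0); V=np.linalg.svd(Q-c,full_matrices=False)[2]; nv=V[2]*np.sign(V[2][2])
    ex=np.cross([0,1,0],nv);ex/=np.linalg.norm(ex);ey=np.cross(nv,ex)
    q=np.stack([(Q-c)@ex,(Q-c)@ey],1).astype('float32'); r=cv2.minAreaRect(q)
    C=c+r[0][0]*ex+r[0][1]*ey
    print(n,len(Q),'normal',nv.round(3),'tilt',np.degrees(np.arccos(nv[2])).round(1),'rect',r,'top centre',C.round(4),'centre',(C-.014*nv).round(4))
```

```text
dark 8940 normal [-0.514 -0.001  0.858] tilt 30.9 rect ((0.0051885247230529785, 8.823908865451813e-05), (0.15951530635356903, 0.05524367839097977), 0.11416934430599213) top centre [0.5528 0.2401 0.0927] centre [0.56   0.2401 0.0807]
cream 8969 normal [-0.514 -0.001  0.858] tilt 30.9 rect ((0.005619369447231293, -0.00030261464416980743), (0.15879260003566742, 0.055945415049791336), 0.0992710217833519) top centre [0.554  0.1241 0.0931] centre [0.5612 0.1242 0.0811]
```

```bash
python3 -m jog '[0.1,0.005,-0.2,0.001,0,-0.001,1, 0.215,0.005,-0.4,0.001,0,-0.001,1, 0.39,0.005,-0.69,0.001,0,-0.001,1, 0.505,0.005,-0.883,0.001,0,-0.001,1, 0.563,0.005,-0.98,0.001,0,-0.001,1, 0.563,0.005,-0.98,0.001,0,-0.001,1, 0.563,0.005,-0.98,0.001,0,-0.001,1, 0.563,0.005,-0.98,0.001,0,-0.001,1]'
python3 -c "
from h import *;go([.5676,.2401,.0681],90,31)"
```

```text
clock: 7.85
tcp_pos: [0.567, 0.2383, 0.0671]
orientation: [0.265, 0.001, 0.964, -0.001]
wrist_force: [0.0, -0.3, 0.9]
finger_gap: 0.0856
grip_force: 0.0
shift [0.0029 0.0089 0.0052] turn [ 0.0004 -0.0013  0.0008] tcp [0.567  0.2383 0.0671] t 7.85
```

```bash
python3 -m jog '[0.003,0.009,0.005,0,-0.001,0,0, 0.003,0.009,0.005,0,-0.001,0,-1, 0.003,0.009,0.005,0,-0.001,0,-1, 0.003,0.009,0.005,0,-0.001,0,-1, 0.003,0.009,0.005,0,-0.001,0,-1, 0.003,0.009,0.005,0,-0.001,0,-1, 0.003,0.009,0.005,0,-0.001,0,-1]' 90
python3 -m jog '[-0.05,0,0.086,0,0,0,-1, -0.15,0,0.257,0,0,0,-1, -0.257,0,0.43,0,0,0,-1, -0.257,0,0.6,0,0,0,-1, -0.257,0,0.8,0,0,0,-1, -0.257,0,0.9,0,0,0,-1, -0.257,0,0.9,0,0,0,-1]'
python3 -c "
from h import *;go([.5515,-.1039,.2],159.2)"
```

```text
clock: 8.43
tcp_pos: [0.5684, 0.2419, 0.0729]
orientation: [0.271, -0.0, 0.963, -0.001]
wrist_force: [-3.1, -6.2, 7.5]
finger_gap: 0.0542
grip_force: 95.5
clock: 9.02
tcp_pos: [0.5184, 0.2448, 0.2585]
orientation: [0.274, -0.001, 0.962, 0.003]
wrist_force: [0.6, -0.1, -3.2]
finger_gap: 0.0542
grip_force: 100.5
shift [ 0.1654 -1.7434 -0.2923] turn [-0.1083  0.1534  0.3735] tcp [0.5184 0.2448 0.2585] t 9.02
```

```bash
python3 -m jog '[0.03,-0.1,0,0,0.175,0,-1, 0.06,-0.2,0,0,0.175,0,-1, 0.1,-0.35,0,0,0.175,0,-1, 0.1,-0.5,0,0,0.175,0,-1, 0.1,-0.6,0,0,0.175,0,-1, 0.1,-0.6,0,0,0.175,0,-1]'
python3 -m jog '[0.06,-0.15,0,0,0,0.192,-1, 0.06,-0.3,0,0,0,0.192,-1, 0.06,-0.45,0,0,0,0.192,-1, 0.06,-0.55,0,0,0,0.192,-1, 0.06,-0.6,0,0,0,0.192,-1]'
python3 -m jog '[0,-0.15,0,0,0,0.192,-1, 0,-0.3,0,0,0,0.192,-1, 0,-0.4,0,0,0,0.192,-1, 0,-0.5,-0.1,0,0,0.192,-1, 0,-0.5,-0.2,0,0,0.192,-1, 0,-0.5,-0.2,0,0,0.192,-1, 0,-0.5,-0.2,0,0,0.192,-1, 0,-0.5,-0.2,0,0,0.192,-1]'
python3 - <<'E'
from h import *
go([.5515,-.1039,.2],159.2)
im,d,P=cam('wrist'); save('w5',im); np.savez('/tmp/w5',im=im,P=P)
im,d,P=cam('top'); np.savez('/tmp/top2',im=im,P=P)
E
```

```text
clock: 9.52
tcp_pos: [0.5376, 0.1191, 0.2471]
orientation: [-0.006, 0.002, 1.0, -0.0]
wrist_force: [0.7, 0.6, -5.1]
finger_gap: 0.0541
grip_force: 100.1
clock: 9.93
tcp_pos: [0.5471, 0.0014, 0.2484]
orientation: [-0.004, -0.3, 0.954, -0.001]
wrist_force: [0.6, -0.1, -4.3]
finger_gap: 0.0541
grip_force: 100.1
clock: 10.6
tcp_pos: [0.5479, -0.0959, 0.2101]
orientation: [-0.003, -0.567, 0.823, -0.001]
wrist_force: [-0.1, -0.9, -4.2]
finger_gap: 0.0541
grip_force: 99.9
shift [ 0.018  -0.0399 -0.0504] turn [ 0.0017 -0.001   0.0004] tcp [ 0.5479 -0.0959  0.2101] t 10.6
```

View pics/w5.png

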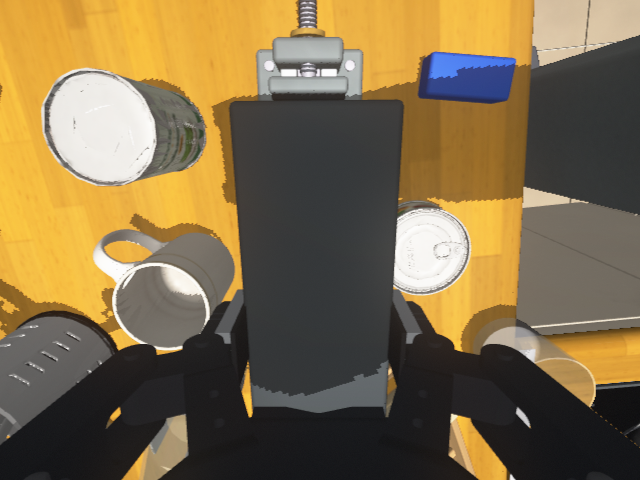

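The stone (centre column ~318, crank-side end at row 100) is held square over the holder. Measure its pose in the hand and the jaw again.

Run:
```python
from h import *
s=env.get_state()
O=np.array([.5515,-.1039,0]);a=np.radians(69.2);ey=np.array([np.cos(a),np.sin(a),0]);ex=np.array([ey[1],-ey[0],0])
z=np.load('/tmp/w5.npz');P=z['P'];im=z['im']; vv,uu=np.mgrid[:480,:640]
m=(uu>225)&(uu<410)&(vv>90)&(vv<370)&(P[...,2]>.2)&(P[...,2]<.26)
Q=P[m];h0=np.median(Q[:,2]);Q=Q[abs(Q[:,2]-h0)<.006];c=Q.mean(0);V=np.linalg.svd(Q-c,full_matrices=False)[2];n=V[2]*np.sign(V[2][2])
print('top z',h0,'normal holder',(n@ex).round(4),(n@ey).round(4))
X=(Q-O)@ex;Y=(Q-O)@ey
print('X',np.percentile(X,[.5,99.5]),'Y min',np.percentile(Y,.3),'tcp X,Y',(s['tcp_pos']-O)@ex,(s['tcp_pos']-O)@ey)
# long edges
L=[];
for y0 in np.arange(-.07,.0,.01):
    k=abs(Y-y0)<.003
    if k.sum()>50: L.append((y0,*np.percentile(X[k],[1,99])))
L=np.array(L);print('edge slopes deg',np.degrees([np.polyfit(L[:,0],L[:,i],1)[0] for i in(1,2)]),'mid',L[:,1:].mean())
H=P[(P[...,2]>.062)&(P[...,2]<.076)&(vv<110)&(uu>240)&(uu<380)]
X=(H-O)@ex;Y=(H-O)@ey;print('jaw+nut X',np.percentile(X,[1,99]),'Y',np.percentile(Y,[1,99]));print(np.histogram(Y,bins=np.arange(-.16,-.08,.004)))
z=np.load('/tmp/top2.npz');P=z['P'];Q=P[(P[...,2]>.2)&(P[...,2]<.26)];X=(Q-O)@ex;Y=(Q-O)@ey;k=(abs(X)<.04)&(abs(Y)<.12);print('top Y',np.percentile(Y[k],[1,99]))
```

```text
top z 0.2354157830436298 normal holder 0.0051 0.0113
X [-0.03488544  0.0216265 ] Y min -0.07590094813722904 tcp X,Y -0.005321302366226346 0.006300857766212309
edge slopes deg [-0.41998414 -0.39367889] mid -0.006528062944155417
jaw+nut X [-0.02686843  0.02815196] Y [-0.15614068 -0.09243803]
(array([ 52, 119, 111, 128, 105, 100, 326, 428, 433, 429, 515,  95, 131,
       396, 473, 477, 434,   0,   0]), array([-0.16 , -0.156, -0.152, -0.148, -0.144, -0.14 , -0.136, -0.132,
       -0.128, -0.124, -0.12 , -0.116, -0.112, -0.108, -0.104, -0.1  ,
       -0.096, -0.092, -0.088, -0.084]))
top Y [-0.07623064 -0.05357   ]
```

```bash
python3 -m jog '[0.043,0.016,-0.1,0.003,-0.003,-0.002,-1, 0.043,0.016,-0.25,0.003,-0.003,-0.002,-1, 0.043,0.016,-0.4,0.003,-0.003,-0.002,-1, 0.043,0.016,-0.55,0.003,-0.003,-0.002,-1, 0.043,0.016,-0.65,0.003,-0.003,-0.002,-1, 0.043,0.016,-0.72,0.003,-0.003,-0.002,-1, 0.043,0.016,-0.75,0.003,-0.003,-0.002,-1, 0.043,0.016,-0.75,0.003,-0.003,-0.002,-1, 0.043,0.016,-0.75,0.003,-0.003,-0.002,-1]'
python3 - <<'E'
from h import *
s=env.get_state();O=np.array([.5515,-.1039,0]);a=np.radians(69.2);ey=np.array([np.cos(a),np.sin(a),0]);ex=np.array([ey[1],-ey[0],0])
im,d,P=cam('wrist');np.savez('/tmp/w6',im=im,P=P); vv,uu=np.mgrid[:480,:640]
m=(uu>225)&(uu<410)&(vv>60)&(vv<370)&(abs(P[...,2]-s['tcp_pos'][2]-.0245)<.006)
Q=P[m];c=Q.mean(0);n=np.linalg.svd(Q-c,full_matrices=False)[2][2];n*=np.sign(n[2]);X=(Q-O)@ex;Y=(Q-O)@ey
print(s['tcp_pos'],(s['tcp_pos']-O)@ex,(s['tcp_pos']-O)@ey,'n',n@ex,n@ey,'z',np.median(Q[:,2]),'X',np.percentile(X,[.5,99.5]),'Ymin',np.percentile(Y,.3))
E
```

```text
clock: 11.45
tcp_pos: [0.5577, -0.0936, 0.0607]
orientation: [0.004, -0.565, 0.825, -0.001]
wrist_force: [0.7, -0.5, -4.9]
finger_gap: 0.0541
grip_force: 99.9
[ 0.55771052 -0.09360727  0.06072658] 0.0021507357244178833 0.011827312108445794 n -0.0015712383634734317 -0.00013043411977155792 z 0.0855678982530916 X [-0.02671176  0.02950772] Ymin -0.07058537569648408
```

```bash
python3 -m jog '[0,0,-0.02,0,0,0,-1, 0,0,-0.04,0,0,0,-1, 0,0,-0.05,0,0,0,-1, 0,0,-0.054,0,0,0,-1, 0,0,-0.054,0,0,0,-1, 0,0,-0.054,0,0,0,-1]'
python3 -m jog '[0,0,0,0,0,0,0.65, 0,0,0,0,0,0,0.65, 0,0,0,0,0,0,0.65, 0,0,0,0,0,0,0.65, 0,0,0.15,0,0,0,0.65, 0,0,0.35,0,0,0,0.65, 0,0,0.55,0,0,0,0.65, 0,0,0.75,0,0,0,0.65, 0,0,0.85,0,0,0,0.65, 0,0,0.85,0,0,0,0.65]'
python3 - <<'E'
from h import *
s=env.get_state();O=np.array([.5515,-.1039,0]);a=np.radians(69.2);ey=np.array([np.cos(a),np.sin(a),0]);ex=np.array([ey[1],-ey[0],0])
im,d,P=cam('wrist');save('w7',im)
im,d,P=cam('top');save('top3',im); X=(P-O)@ex;Y=(P-O)@ey;Z=P[...,2]
m=(Z>.072)&(Z<.08)&(abs(X)<.05)&(abs(Y)<.12); print('stone top X',np.nanpercentile(X[m],[1,99]),'Y',np.nanpercentile(Y[m],[1,99]),m.sum())
m=(Y<-.18)&(Y>-.26)&(abs(X)<.055)&(Z>.02)&(Z<.115)&(im.max(-1)<90)
print('knob n',m.sum(),'X',np.percentile(X[m],[2,50,98]),'Y',np.percentile(Y[m],[2,50,98]),'Z',np.percentile(Z[m],[5,50,95]))
th=.91;K=O+ex*.036*np.sin(th)+ey*(-.216+14e-3*th/2/np.pi);K[2]=.062+.036*np.cos(th);print('knob model',K)
go([K[0],K[1],.2],159.2)
E
```

```text
clock: 12.0
tcp_pos: [0.5574, -0.0939, 0.0508]
orientation: [0.004, -0.565, 0.825, -0.001]
wrist_force: [-2.1, 0.4, 7.2]
finger_gap: 0.0543
grip_force: 101.5
clock: 12.83
tcp_pos: [0.5598, -0.0947, 0.225]
orientation: [0.007, -0.565, 0.825, -0.004]
wrist_force: [0.4, -0.6, 0.0]
finger_gap: 0.0702
grip_force: 0.0
stone top X [-0.02544414  0.02929244] Y [-0.118988   -0.05531732] 201
knob n 178 X [0.01026395 0.02961591 0.03922639] Y [-0.23342353 -0.2110232  -0.18417876] Z [0.08193288 0.09031177 0.09430087]
knob model [ 0.50208666 -0.31401976  0.08409485]
shift [-0.2769 -1.1004 -0.0983] turn [-0.001   0.0027  0.0019] tcp [ 0.5575 -0.0939  0.2197] t 12.93
```

View pics/w7.png

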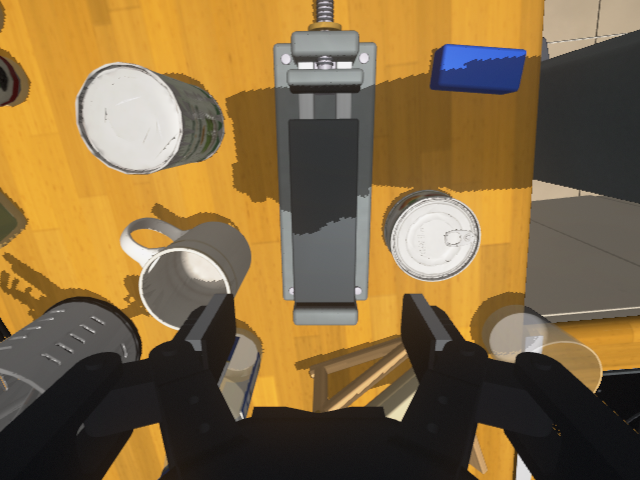

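The stone lies square on the bed (rows 120–303, centre col 323), clear of both jaws. Next: the crank knob, measured from above.

```bash
python3 -m jog '[-0.07,-0.25,0,0,0.002,0.001,0, -0.14,-0.45,0,0,0.002,0.001,0, -0.14,-0.56,0,0,0.002,0.001,0, -0.14,-0.56,0,0,0.002,0.001,0]'
python3 -m jog '[-0.07,-0.2,0,0,0,0,0, -0.145,-0.4,0,0,0,0,0, -0.145,-0.56,-0.1,0,0,0,0, -0.145,-0.56,-0.3,0,0,0,0, -0.145,-0.56,-0.3,0,0,0,0, -0.145,-0.56,-0.3,0,0,0,0]'
python3 - <<'E'
from h import *
O=np.array([.5515,-.1039,0]);a=np.radians(69.2);ey=np.array([np.cos(a),np.sin(a),0]);ex=np.array([ey[1],-ey[0],0])
im,d,P=cam('wrist');save('w8',im); X=(P-O)@ex;Y=(P-O)@ey;Z=P[...,2]
m=(Y<-.17)&(Y>-.26)&(abs(X)<.055)&(Z>.07)&(Z<.115)&(im.max(-1)<70)
k,l,s,c=cv2.connectedComponentsWithStats(m.astype('uint8')); i=1+np.argmax(s[1:,4]);m=l==i;print(s[i],c[i])
print('X',np.percentile(X[m],[2,50,98]),'Y',np.percentile(Y[m],[2,50,98]),'Z',np.percentile(Z[m],[5,50,95]))
go([.5007,-.3177,.0654],159.2)
E
```

```text
clock: 13.27
tcp_pos: [0.5272, -0.2104, 0.2162]
orientation: [-0.0, -0.564, 0.826, 0.002]
wrist_force: [0.7, 0.1, -0.2]
finger_gap: 0.0427
grip_force: 0.0
clock: 13.77
tcp_pos: [0.4971, -0.3156, 0.1548]
orientation: [-0.0, -0.566, 0.824, 0.006]
wrist_force: [-0.0, 0.4, 0.0]
finger_gap: 0.0425
grip_force: 0.0
[ 293  223   28   70 1732] [306.34064665 257.42667436]
X [0.022157   0.03004062 0.03821154] Y [-0.23473274 -0.21586363 -0.19325403] Z [0.08738665 0.09154765 0.09338669]
shift [ 0.0095 -0.0065 -0.4603] turn [-0.0022 -0.0011  0.0009] tcp [ 0.4988 -0.3164  0.1575] t 13.82
```

```bash
python3 -m jog '[0.016,-0.01,-0.15,-0.002,-0.001,0,0, 0.016,-0.01,-0.3,-0.002,-0.001,0,0, 0.016,-0.01,-0.42,-0.002,-0.001,0,0, 0.016,-0.01,-0.46,-0.002,-0.001,0,0, 0.016,-0.01,-0.46,-0.002,-0.001,0,0, 0.016,-0.01,-0.46,-0.002,-0.001,0,-0.2, 0.016,-0.01,-0.46,-0.002,-0.001,0,-1, 0.016,-0.01,-0.46,-0.002,-0.001,0,-1, 0.016,-0.01,-0.46,-0.002,-0.001,0,-1, 0.016,-0.01,-0.46,-0.002,-0.001,0,-1]' 40
python3 - <<'E'
from h import *
O=np.array([.5515,-.1039,0]);a=np.radians(69.2);ey=np.array([np.cos(a),np.sin(a),0]);ex=np.array([ey[1],-ey[0],0])
s=env.get_state();p=s['tcp_pos'];X=(p-O)@ex;z=p[2]+.0187-.062;print(p,X,z,'theta',np.arctan2(X,z),np.hypot(X,z),s['wrist_force'],s['finger_gap'])
th0=np.arctan2(X,z)
for k in range(1,14):
    t=th0+k*np.radians(30);v=ex*.036*(np.sin(t)-np.sin(th0))+ey*.014*(t-th0)/2/np.pi+np.array([0,0,.036*(np.cos(t)-np.cos(th0))]);print(k,(v/.2).round(3))
E
```

```text
clock: 14.65
tcp_pos: [0.5038, -0.3201, 0.0684]
orientation: [0.001, -0.567, 0.824, -0.003]
wrist_force: [-0.7, 1.6, 3.9]
finger_gap: 0.0164
grip_force: 39.0
[ 0.50377613 -0.32014042  0.06843176] 0.03217497669713756 0.025131764985544286 theta 0.9076885982912845 0.040826887424220505 [-0.66134164  1.60907873  3.89416517] 0.016426450113091674
1 [ 0.036 -0.007 -0.086]
2 [ 0.028  0.002 -0.178]
3 [-0.023  0.027 -0.253]
4 [-0.101  0.063 -0.289]
5 [-0.185  0.102 -0.278]
6 [-0.253  0.133 -0.222]
7 [-0.285  0.152 -0.136]
8 [-0.272  0.153 -0.043]
9 [-0.218  0.139  0.031]
10 [-0.135  0.114  0.067]
11 [-0.047  0.086  0.056]
12 [0.025 0.065 0.   ]
13 [ 0.061  0.058 -0.086]
```

Gripped on the knob. First third of a turn gently, watching the forces.

```bash
python3 -m jog '[0.023,-0.006,-0.04,0,0,0,-1, 0.036,-0.007,-0.086,0,0,0,-1, 0.038,-0.005,-0.133,0,0,0,-1, 0.028,0.002,-0.178,0,0,0,-1, 0.007,0.013,-0.219,0,0,0,-1, -0.023,0.027,-0.253,0,0,0,-1, -0.06,0.045,-0.277,0,0,0,-1, -0.101,0.063,-0.289,0,0,0,-1, -0.101,0.063,-0.289,0,0,0,-1]'
cat > k.py <<'E'
from h import *
import sys
O=np.array([.5515,-.1039,0]);a=np.radians(69.2);ey=np.array([np.cos(a),np.sin(a),0]);ex=np.array([ey[1],-ey[0],0])
s=env.get_state();p=s['tcp_pos'];X=(p-O)@ex-.0022;z=p[2]+.0187-.0651-.001;print('X',X.round(4),'z',z.round(4),'th',np.degrees(np.arctan2(X,z)).round(1)%360,'r',np.hypot(X,z).round(4),'Y',((p-O)@ey).round(4),s['wrist_force'].round(1),s['finger_gap'].round(4),s['clock'])
f,st,n=map(float,sys.argv[1:4]);th0=np.radians(f)
for k in range(1,int(n)+1):
    t=th0+k*np.radians(st);v=ex*.036*(np.sin(t)-np.sin(th0))+ey*.014*(t-th0)/2/np.pi+np.array([0,0,.036*(np.cos(t)-np.cos(th0))]);print(k,(v/.2).round(3))
E
python3 k.py 172 30 12
```

```text
clock: 15.4
tcp_pos: [0.4841, -0.3079, 0.0133]
orientation: [0.002, -0.567, 0.824, -0.004]
wrist_force: [-7.1, 6.0, 25.6]
finger_gap: 0.0162
grip_force: 41.6Traceback (most recent call last):
  File "k.py", line 4, in <module>
    s=env.get_state();p=s['tcp_pos'];X=(p-O)@ex-.0022;z=p[2]+.0187-.0651-.001;print('X',X.round(4),'z',z.round(4),'th',np.degrees(np.arctan2(X,z)).round(1)%360,'r',np.hypot(X,z).round(4),'Y',((p-O)@ey).round(4),s['wrist_force'].round(1),s['finger_gap'].round(4),s['clock'])
                                                                                                                                                                                                                                             ^^^^^^^^^^^^^^^^^^^^^
AttributeError: 'float' object has no attribute 'round'
```

```bash
sed -i "s/s\['finger_gap'\].round(4)/s['finger_gap']/" k.py; python3 k.py 172 30 12
```

```text
X 0.0072 z -0.0341 th 168.1 r 0.0348 Y -0.2146 [-7.1  6.  25.6] 0.016165410220675303 15.4
1 [-0.084  0.038  0.011]
2 [-0.152  0.07   0.067]
3 [-0.184  0.089  0.153]
4 [-0.171  0.09   0.246]
5 [-0.117  0.076  0.32 ]
6 [-0.034  0.051  0.356]
7 [0.054 0.023 0.345]
8 [0.126 0.002 0.289]
9 [ 0.162 -0.005  0.203]
10 [0.153 0.004 0.111]
11 [0.103 0.03  0.036]
12 [0.025 0.065 0.   ]
```

```bash
python3 k.py 172 20 12
```

```text
X 0.0072 z -0.0341 th 168.1 r 0.0348 Y -0.2146 [-7.1  6.  25.6] 0.016165410220675303 15.4
1 [-0.057  0.026  0.002]
2 [-0.11   0.05   0.026]
3 [-0.152  0.07   0.067]
4 [-0.178  0.084  0.123]
5 [-0.185  0.091  0.185]
6 [-0.171  0.09   0.246]
7 [-0.139  0.082  0.299]
8 [-0.091  0.068  0.337]
9 [-0.034  0.051  0.356]
10 [0.025 0.032 0.354]
11 [0.081 0.015 0.331]
12 [0.126 0.002 0.289]
```

```bash
python3 -m jog '[-0.057,0.026,0.012,0,0,0,-1, -0.11,0.05,0.038,0,0,0,-1, -0.152,0.07,0.079,0,0,0,-1, -0.178,0.084,0.135,0,0,0,-1, -0.185,0.091,0.197,0,0,0,-1, -0.171,0.09,0.258,0,0,0,-1, -0.139,0.082,0.311,0,0,0,-1, -0.091,0.068,0.347,0,0,0,-1, -0.034,0.051,0.362,0,0,0,-1, 0.025,0.032,0.36,0,0,0,-1, 0.081,0.015,0.337,0,0,0,-1, 0.126,0.002,0.295,0,0,0,-1]'
python3 k.py 52 20 12; python3 -c "
from h import *
im,d,P=cam('wrist');save('w9',im)"
```

```text
clock: 16.4
tcp_pos: [0.5077, -0.3068, 0.0704]
orientation: [0.0, -0.567, 0.824, -0.002]
wrist_force: [-6.9, 2.5, 2.9]
finger_gap: 0.017
grip_force: 41.0
X 0.0289 z 0.023 th 51.4 r 0.0369 Y -0.2052 [-6.9  2.5  2.9] 0.017008888716660817 16.4
1 [ 0.029 -0.007 -0.055]
2 [ 0.038 -0.006 -0.117]
3 [ 0.028  0.002 -0.178]
4 [-0.002  0.017 -0.231]
5 [-0.047  0.039 -0.27 ]
6 [-0.101  0.063 -0.289]
7 [-0.158  0.089 -0.287]
8 [-0.211  0.113 -0.263]
9 [-0.253  0.133 -0.222]
10 [-0.279  0.148 -0.166]
11 [-0.286  0.154 -0.105]
12 [-0.272  0.153 -0.043]
```

View pics/w9.png

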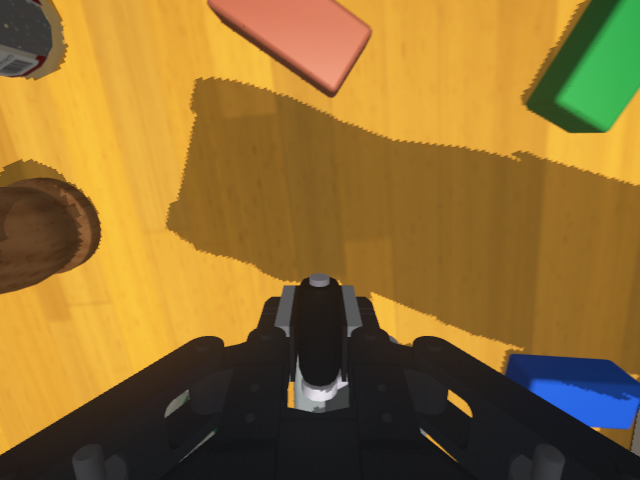

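```bash
python3 -m jog '[0.029,-0.007,-0.055,0,0,0,-1, 0.038,-0.006,-0.117,0,0,0,-1, 0.028,0.002,-0.178,0,0,0,-1, -0.002,0.017,-0.231,0,0,0,-1, -0.047,0.039,-0.27,0,0,0,-1, -0.101,0.063,-0.288,0,0,0,-1, -0.158,0.089,-0.286,0,0,0,-1, -0.211,0.113,-0.263,0,0,0,-1, -0.253,0.133,-0.222,0,0,0,-1, -0.279,0.148,-0.166,0,0,0,-1, -0.286,0.154,-0.105,0,0,0,-1, -0.272,0.153,-0.043,0,0,0,-1]'
python3 k.py 292 20 8;python3 - <<'E'
from h import *
im,d,P=cam('top');save('t4',im)
O=np.array([.5515,-.1039,0]);a=np.radians(69.2);ey=np.array([np.cos(a),np.sin(a),0]);ex=np.array([ey[1],-ey[0],0]);X=(P-O)@ex;Y=(P-O)@ey;Z=P[...,2]
m=(abs(X)<.04)&(Y>-.08)&(Y<.094)&(Z>.07)&(Z<.082)&(im.max(-1)<100);print(m.sum(),'stone Y',np.percentile(Y[m],[1,99]),'X',np.percentile(X[m],[1,99]),np.median(Z[m]))
E
```

```text
clock: 17.45
tcp_pos: [0.4505, -0.2754, 0.0595]
orientation: [-0.001, -0.566, 0.824, -0.0]
wrist_force: [-2.8, -4.3, -7.5]
finger_gap: 0.0166
grip_force: 39.9
X -0.0357 z 0.0121 th 288.8 r 0.0377 Y -0.1962 [-2.8 -4.3 -7.5] 0.016563222364347183 17.45
1 [ 0.032 -0.008  0.053]
2 [ 0.08  -0.022  0.092]
3 [ 0.137 -0.039  0.111]
4 [ 0.197 -0.058  0.109]
5 [ 0.252 -0.075  0.085]
6 [ 0.297 -0.088  0.043]
7 [ 0.326 -0.095 -0.012]
8 [ 0.335 -0.094 -0.074]
1219 stone Y [-0.0688536   0.08882511] X [-0.02558008  0.02988729] 0.07545093231957001
```

```bash
python3 -m jog '[0.032,-0.008,0.053,0,0,0,-1, 0.08,-0.022,0.092,0,0,0,-1, 0.137,-0.039,0.111,0,0,0,-1, 0.197,-0.058,0.109,0,0,0,-1, 0.252,-0.075,0.085,0,0,0,-1, 0.252,-0.075,0.085,0,0,0,-1, 0.252,-0.075,0.085,0,0,0,-1]'
python3 k.py 32 10 9
```

```text
clock: 18.08
tcp_pos: [0.5051, -0.2917, 0.078]
orientation: [0.001, -0.567, 0.824, -0.003]
wrist_force: [1.4, -1.1, 3.6]
finger_gap: 0.0167
grip_force: 41.0
X 0.0211 z 0.0306 th 34.6 r 0.0372 Y -0.192 [ 1.4 -1.1  3.6] 0.016698962817433133 18.0833
1 [ 0.024 -0.007 -0.019]
2 [ 0.045 -0.013 -0.042]
3 [ 0.061 -0.017 -0.068]
4 [ 0.074 -0.02  -0.097]
5 [ 0.081 -0.02  -0.128]
6 [ 0.083 -0.019 -0.159]
7 [ 0.08  -0.016 -0.19 ]
8 [ 0.072 -0.011 -0.22 ]
9 [ 0.06  -0.004 -0.248]
```

```bash
python3 -m jog '[0.012,-0.003,-0.01,0,0,0,-1, 0.024,-0.007,-0.019,0,0,0,-1, 0.045,-0.013,-0.042,0,0,0,-1, 0.061,-0.017,-0.068,0,0,0,-1, 0.074,-0.02,-0.097,0,0,0,-1, 0.074,-0.02,-0.097,0,0,0,-1, 0.074,-0.02,-0.097,0,0,0,-1]' 60
python3 k.py 72 10 6
```

```text
clock: 18.67
tcp_pos: [0.5176, -0.2954, 0.058]
orientation: [-0.0, -0.566, 0.824, -0.002]
wrist_force: [-3.4, -2.0, 5.2]
finger_gap: 0.0157
grip_force: 60.0
X 0.0341 z 0.0106 th 72.8 r 0.0357 Y -0.191 [-3.4 -2.   5.2] 0.015653261846457496 18.6667
1 [ 0.007 -0.001 -0.031]
2 [ 0.01   0.001 -0.062]
3 [ 0.007  0.004 -0.093]
4 [-0.001  0.009 -0.123]
5 [-0.014  0.016 -0.151]
6 [-0.031  0.024 -0.176]
```

```bash
python3 -m jog '[0.007,-0.001,-0.031,0,0,0,-1, 0.01,0.001,-0.062,0,0,0,-1, 0.01,0.001,-0.062,0,0,0,-1, 0.01,0.001,-0.062,0,0,0,-1]'
python3 k.py 92 10 6
python3 - <<'E'
from h import *
im,d,P=cam('top');save('t5',im)
O=np.array([.5515,-.1039,0]);a=np.radians(69.2);ey=np.array([np.cos(a),np.sin(a),0]);ex=np.array([ey[1],-ey[0],0]);X=(P-O)@ex;Y=(P-O)@ey;Z=P[...,2]
m=(abs(X)<.04)&(Y>-.08)&(Y<.096)&(Z>.072)&(Z<.082)&(im.max(-1)<100);print(m.sum(),'stone Y',np.percentile(Y[m],[1,99]),'X',np.percentile(X[m],[1,99]),np.median(Z[m]))
E
```

```text
clock: 19.0
tcp_pos: [0.5189, -0.2956, 0.0466]
orientation: [-0.001, -0.566, 0.824, -0.002]
wrist_force: [-7.8, -0.9, 12.4]
finger_gap: 0.0159
grip_force: 60.9
X 0.0354 z -0.0008 th 91.2 r 0.0354 Y -0.1907 [-7.8 -0.9 12.4] 0.015923599076312786 19.0
1 [-0.003  0.003 -0.031]
2 [-0.011  0.008 -0.061]
3 [-0.023  0.015 -0.089]
4 [-0.04   0.024 -0.114]
5 [-0.061  0.034 -0.136]
6 [-0.085  0.045 -0.153]
1319 stone Y [-0.06317171  0.09409072] X [-0.02536766  0.02969729] 0.07557824448316586
```

```bash
python3 -m jog '[-0.002,0.002,-0.016,0,0,0,-1, -0.003,0.003,-0.031,0,0,0,-1, -0.007,0.005,-0.046,0,0,0,-1, -0.011,0.008,-0.061,0,0,0,-1, -0.011,0.008,-0.061,0,0,0,-1, -0.011,0.008,-0.061,0,0,0,-1]'
python3 k.py 112 10 6
```

```text
clock: 19.55
tcp_pos: [0.5177, -0.2948, 0.0368]
orientation: [-0.0, -0.566, 0.824, -0.004]
wrist_force: [-8.4, -1.1, 25.3]
finger_gap: 0.0158
grip_force: 62.2
X 0.034 z -0.0106 th 107.3 r 0.0356 Y -0.1904 [-8.4 -1.1 25.3] 0.01575375078413701 19.55
1 [-0.013  0.007 -0.028]
2 [-0.03   0.015 -0.053]
3 [-0.05   0.025 -0.074]
4 [-0.074  0.037 -0.092]
5 [-0.101  0.049 -0.104]
6 [-0.128  0.061 -0.111]
```

```bash
python3 -m jog '[-0.006,0.003,-0.014,0,0,0,-1, -0.013,0.007,-0.028,0,0,0,-1, -0.015,0.008,-0.032,0,0,0,-1, -0.015,0.008,-0.032,0,0,0,-1]'
python3 k.py 120 10 1
python3 -m jog '[0,0,0.01,0,0,0,-0.1, 0,0,0.015,0,0,0,-0.1, 0,0,0.015,0,0,0,-0.1, 0,0,0.015,0,0,0,-0.1, 0,0,0.15,0,0,0,-0.1, 0,0,0.35,0,0,0,-0.1, -0.05,-0.1,0.55,0,0,0,-0.1, -0.2,-0.2,0.75,0,0,0,-0.1, -0.3,-0.3,0.9,0,0,0,-0.1, -0.4,-0.3,0.9,0,0,0,-0.1, -0.4,-0.3,0.9,0,0,0,-0.1]'
python3 - <<'E'
from h import *
im,d,P=cam('top');save('t6',cv2.resize(im[120:360,120:520],None,fx=2,fy=2,interpolation=cv2.INTER_CUBIC))
O=np.array([.5515,-.1039,0]);a=np.radians(69.2);ey=np.array([np.cos(a),np.sin(a),0]);ex=np.array([ey[1],-ey[0],0]);X=(P-O)@ex;Y=(P-O)@ey;Z=P[...,2]
m=(abs(X)<.04)&(Y>-.08)&(Y<.097)&(Z>.072)&(Z<.082)&(im.max(-1)<100);print(m.sum(),'stone Y',np.percentile(Y[m],[1,99]),'X',np.percentile(X[m],[1,99]),np.median(Z[m]),cv2.minAreaRect(P[m][:,:2].astype('float32')))
m=(Y<-.15)&(Y>-.24)&(abs(X)<.055)&(Z>.03)&(Z<.115)&(im.max(-1)<70)
if m.sum(): print('knob X',np.percentile(X[m],[2,50,98]),'Y',np.percentile(Y[m],[2,98]),'Z',np.percentile(Z[m],[5,50,95]))
E
```

```text
clock: 19.88
tcp_pos: [0.5164, -0.2941, 0.0322]
orientation: [0.001, -0.566, 0.824, -0.005]
wrist_force: [-8.3, -0.4, 32.7]
finger_gap: 0.0161
grip_force: 63.0
X 0.0325 z -0.0152 th 115.0 r 0.0359 Y -0.1902 [-8.3 -0.4 32.7] 0.016060672327349017 19.8833
1 [-0.016  0.008 -0.026]
clock: 20.8
tcp_pos: [0.4331, -0.3539, 0.2091]
orientation: [0.0, -0.565, 0.825, -0.003]
wrist_force: [-0.3, 0.6, -0.4]
finger_gap: 0.0383
grip_force: 0.0
446 stone Y [-0.06397512  0.09451276] X [-0.02566255  0.03016804] 0.07557409400316817 ((0.5591798424720764, -0.0902409702539444), (0.1598433554172516, 0.05618397146463394), 69.3336181640625)
knob X [0.02461907 0.03162341 0.04038013] Y [-0.20456622 -0.16435921] Z [0.08158201 0.0876336  0.09106375]
```

View pics/t6.png

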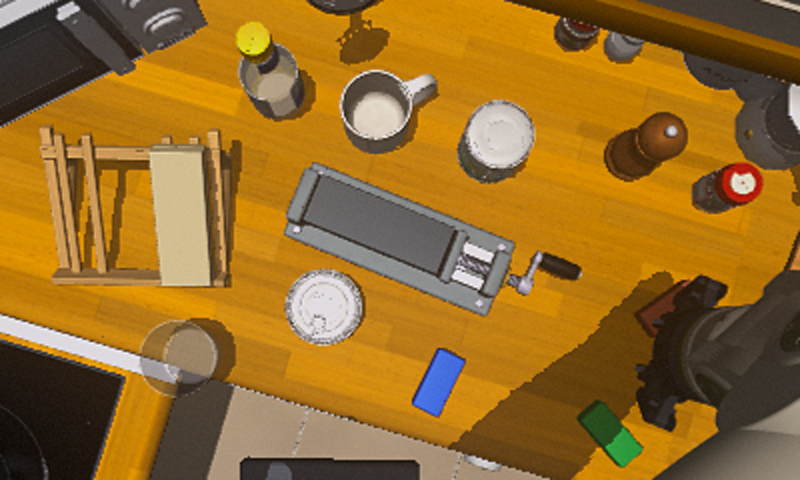

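The top view shows stone square against the fixed jaw, but the knob stands near 58° rather than 117°: it came back when I let go. Re-grip, retighten, and release in smaller steps.

```bash
python3 -m jog '[0.15,0.15,0,0,0,0.001,-0.1, 0.3,0.3,0,0,0,0.001,-0.1, 0.4,0.303,-0.1,0,0,0.001,-0.1, 0.4,0.303,-0.1,0,0,0.001,-0.1]'
python3 - <<'E'
from h import *
O=np.array([.5515,-.1039,0]);a=np.radians(69.2);ey=np.array([np.cos(a),np.sin(a),0]);ex=np.array([ey[1],-ey[0],0])
im,d,P=cam('wrist');X=(P-O)@ex;Y=(P-O)@ey;Z=P[...,2]
m=(Y<-.15)&(Y>-.24)&(abs(X)<.055)&(Z>.03)&(Z<.115)&(im.max(-1)<70)
k,l,s,c=cv2.connectedComponentsWithStats(m.astype('uint8')); i=1+np.argmax(s[1:,4]);m=l==i
print('X',np.percentile(X[m],[2,50,98]),'Y',np.percentile(Y[m],[2,50,98]),'Z',np.percentile(Z[m],[5,50,95]))
go([.5128,-.2934,.0655],159.2)
E
```

```text
clock: 21.18
tcp_pos: [0.5178, -0.2875, 0.1811]
orientation: [0.0, -0.57, 0.822, 0.001]
wrist_force: [-0.1, -0.3, -0.6]
finger_gap: 0.0383
grip_force: 0.0
X [0.02370764 0.03205623 0.0398496 ] Y [-0.20667476 -0.18732441 -0.16520772] Z [0.08352842 0.08804867 0.08991605]
shift [-0.0166 -0.0263 -0.5825] turn [-0.0006 -0.0006 -0.0013] tcp [ 0.5161 -0.2881  0.182 ] t 21.23
```

```bash
python3 -m jog '[-0.015,-0.026,-0.2,0,0,-0.001,-0.1, -0.015,-0.026,-0.4,0,0,-0.001,-0.1, -0.015,-0.026,-0.53,0,0,-0.001,-0.1, -0.015,-0.026,-0.585,0,0,-0.001,-0.1, -0.015,-0.026,-0.585,0,0,-0.001,-0.1, -0.015,-0.026,-0.585,0,0,-0.001,-1, -0.015,-0.026,-0.585,0,0,-0.001,-1, -0.015,-0.026,-0.585,0,0,-0.001,-1, -0.015,-0.026,-0.585,0,0,-0.001,-1]' 60
python3 k.py 60 10 6
```

```text
clock: 21.98
tcp_pos: [0.5134, -0.2971, 0.0709]
orientation: [0.001, -0.567, 0.824, -0.003]
wrist_force: [-1.9, 0.0, 3.0]
finger_gap: 0.0159
grip_force: 58.8
X 0.0308 z 0.0235 th 52.6 r 0.0387 Y -0.1941 [-1.9  0.   3. ] 0.015904630153472 21.9833
1 [ 0.013 -0.003 -0.028]
2 [ 0.021 -0.004 -0.059]
3 [ 0.025 -0.003 -0.09 ]
4 [ 0.023 -0.    -0.121]
5 [ 0.016  0.004 -0.152]
6 [ 0.004  0.011 -0.18 ]
```

```bash
python3 -m jog '[0.013,-0.003,-0.028,0,0,0,-1, 0.021,-0.004,-0.059,0,0,0,-1, 0.025,-0.003,-0.09,0,0,0,-1, 0.023,0,-0.121,0,0,0,-1, 0.016,0.004,-0.152,0,0,0,-1, 0.016,0.004,-0.152,0,0,0,-1, 0.016,0.004,-0.152,0,0,0,-1]'
python3 k.py 110 10 3
```

```text
clock: 22.57
tcp_pos: [0.5169, -0.2977, 0.0431]
orientation: [0.001, -0.566, 0.824, -0.005]
wrist_force: [-7.8, -0.5, 19.2]
finger_gap: 0.0156
grip_force: 61.0
X 0.0343 z -0.0043 th 97.1 r 0.0345 Y -0.1934 [-7.8 -0.5 19.2] 0.015574935659048966 22.5667
1 [-0.012  0.007 -0.028]
2 [-0.028  0.015 -0.054]
3 [-0.048  0.024 -0.076]
```

```bash
cat > kn.py <<'E'
from h import *
O=np.array([.5515,-.1039,0]);a=np.radians(69.2);ey=np.array([np.cos(a),np.sin(a),0]);ex=np.array([ey[1],-ey[0],0])
im,d,P=cam('wrist');X=(P-O)@ex;Y=(P-O)@ey;Z=P[...,2]
m=(Y<-.175)&(Y>-.24)&(X>.018)&(X<.045)&(Z>.03)&(Z<.115)&(im.max(-1)<60)
print('knob X',np.percentile(X[m],[2,50,98]).round(4),'Y',np.percentile(Y[m],[2,98]).round(4),'Z',np.percentile(Z[m],[5,50,95]).round(4),m.sum()); import time; save('kn%d'%time.time(),im)
E
python3 kn.py
for i in 1; do python3 -m jog '[0,0,0,0,0,0,-0.3, 0,0,0,0,0,0,-0.1]'; python3 kn.py; done
python3 -m jog '[0,0,0,0,0,0,-0.1, 0,0,0,0,0,0,-0.1]'; python3 kn.py
python3 -m jog '[0,0,0,0,0,0,-0.1, 0,0,0,0,0,0,-0.1, 0,0,0,0,0,0,-0.1]'; python3 kn.py
```

```text
knob X [0.0186 0.0312 0.0448] Y [-0.2097 -0.1766] Z [0.0585 0.0647 0.1124] 6395
clock: 22.78
tcp_pos: [0.5171, -0.2965, 0.0406]
orientation: [0.001, -0.567, 0.824, -0.004]
wrist_force: [0.3, -0.8, 0.3]
finger_gap: 0.0382
grip_force: 0.0
knob X [0.0192 0.0322 0.0404] Y [-0.2085 -0.177 ] Z [0.0829 0.0879 0.0902] 4850
clock: 23.0
tcp_pos: [0.5159, -0.2954, 0.0385]
orientation: [0.001, -0.567, 0.824, -0.002]
wrist_force: [-0.1, -0.1, 0.5]
finger_gap: 0.0384
grip_force: 0.0
knob X [0.0206 0.0322 0.0413] Y [-0.2073 -0.1782] Z [0.0831 0.0881 0.1141] 5263
clock: 23.3
tcp_pos: [0.5157, -0.2954, 0.0384]
orientation: [0.0, -0.567, 0.824, -0.002]
wrist_force: [-0.0, 0.3, 0.0]
finger_gap: 0.0383
grip_force: 0.0
knob X [0.0208 0.032  0.0416] Y [-0.2071 -0.1783] Z [0.0831 0.0881 0.1142] 5315
```

It springs back on letting go (a sudden release snaps the crank back from the squeezed rubber). I will tighten again, then ease off slowly before opening.

```bash
python3 -m jog '[-0.008,0.003,0.05,0,0,0,-0.1, -0.012,0.006,0.11,0,0,0,-0.1, -0.012,0.006,0.14,0,0,0,-0.1, -0.012,0.006,0.14,0,0,0,-0.1, -0.012,0.006,0.14,0,0,0,-1, -0.012,0.006,0.14,0,0,0,-1, -0.012,0.006,0.14,0,0,0,-1, -0.012,0.006,0.14,0,0,0,-1]' 80
python3 k.py 60 10 6
python3 -m jog '[0.013,-0.003,-0.028,0,0,0,-1, 0.021,-0.004,-0.059,0,0,0,-1, 0.025,-0.003,-0.09,0,0,0,-1, 0.025,-0.003,-0.09,0,0,0,-1, 0.025,-0.003,-0.09,0,0,0,-1]'; python3 k.py 90 10 1
python3 -m jog '[0,0.004,-0.031,0,0,0,-1, -0.008,0.008,-0.062,0,0,0,-1, -0.02,0.015,-0.09,0,0,0,-1, -0.02,0.015,-0.09,0,0,0,-1, -0.02,0.015,-0.09,0,0,0,-1]'; python3 k.py 120 10 1
python3 -m jog '[0.006,-0.004,0.014,0,0,0,-1, 0.006,-0.004,0.014,0,0,0,-1, 0.006,-0.004,0.014,0,0,0,-1]'; python3 k.py 115 10 0
python3 -m jog '[0.006,-0.003,0.014,0,0,0,-1, 0.006,-0.003,0.014,0,0,0,-1, 0.006,-0.003,0.014,0,0,0,-1]'; python3 k.py 115 10 0
```

```text
clock: 24.02
tcp_pos: [0.5137, -0.2946, 0.0668]
orientation: [0.001, -0.567, 0.824, -0.002]
wrist_force: [0.5, -0.4, 3.1]
finger_gap: 0.0154
grip_force: 78.0
X 0.0302 z 0.0194 th 57.2 r 0.0359 Y -0.1916 [ 0.5 -0.4  3.1] 0.015390424578225042 24.0167
1 [ 0.013 -0.003 -0.028]
2 [ 0.021 -0.004 -0.059]
3 [ 0.025 -0.003 -0.09 ]
4 [ 0.023 -0.    -0.121]
5 [ 0.016  0.004 -0.152]
6 [ 0.004  0.011 -0.18 ]
clock: 24.43
tcp_pos: [0.5184, -0.2959, 0.0497]
orientation: [-0.0, -0.566, 0.824, -0.003]
wrist_force: [-2.1, -1.7, 11.2]
finger_gap: 0.0153
grip_force: 79.1
X 0.035 z 0.0023 th 86.2 r 0.0351 Y -0.1913 [-2.1 -1.7 11.2] 0.01530711843914172 24.4333
1 [-0.002  0.003 -0.031]
clock: 24.85
tcp_pos: [0.5166, -0.2948, 0.0346]
orientation: [0.001, -0.566, 0.824, -0.006]
wrist_force: [-3.1, -3.7, 21.3]
finger_gap: 0.0153
grip_force: 80.4
X 0.033 z -0.0128 th 111.2 r 0.0354 Y -0.1909 [-3.1 -3.7 21.3] 0.015286548036421611 24.85
1 [-0.016  0.008 -0.026]
clock: 25.1
tcp_pos: [0.5174, -0.2952, 0.0373]
orientation: [0.001, -0.566, 0.824, -0.005]
wrist_force: [-3.6, -1.0, 22.3]
finger_gap: 0.0151
grip_force: 80.5
X 0.0338 z -0.0101 th 106.7 r 0.0353 Y -0.1909 [-3.6 -1.  22.3] 0.015129272019277318 25.1
clock: 25.35
tcp_pos: [0.5179, -0.2954, 0.0396]
orientation: [0.0, -0.566, 0.824, -0.004]
wrist_force: [-6.1, -0.7, 21.5]
finger_gap: 0.0156
grip_force: 80.3
X 0.0344 z -0.0078 th 102.8 r 0.0352 Y -0.191 [-6.1 -0.7 21.5] 0.015649540797323197 25.35
```

```bash
python3 -m jog '[0.005,-0.003,0.015,0,0,0,-1, 0.005,-0.003,0.015,0,0,0,-1, 0.005,-0.003,0.015,0,0,0,-1]'|grep -E 'pos|force'
python3 -m jog '[0.003,-0.002,0.015,0,0,0,-1, 0.003,-0.002,0.015,0,0,0,-1, 0.003,-0.002,0.015,0,0,0,-1]'|grep -E 'pos|force'
python3 -m jog '[0.001,-0.002,0.016,0,0,0,-1, 0.001,-0.002,0.016,0,0,0,-1, 0.001,-0.002,0.016,0,0,0,-1]'|grep -E 'pos|force'
python3 -m jog '[0,-0.001,0.016,0,0,0,-1, 0,-0.001,0.016,0,0,0,-1, 0,-0.001,0.016,0,0,0,-1]'|grep -E 'pos|force'; python3 k.py 115 10 0; python3 kn.py
```

```text
tcp_pos: [0.5182, -0.2957, 0.0421]
wrist_force: [-5.1, -0.8, 18.7]
grip_force: 80.1
tcp_pos: [0.5185, -0.2958, 0.0446]
wrist_force: [-5.9, -1.5, 17.7]
grip_force: 79.9
tcp_pos: [0.5185, -0.2959, 0.0474]
wrist_force: [-4.9, -0.6, 15.0]
grip_force: 79.7
tcp_pos: [0.5184, -0.2959, 0.0503]
wrist_force: [-3.9, -0.5, 12.9]
grip_force: 79.5
X 0.0351 z 0.0029 th 85.3 r 0.0352 Y -0.1913 [-3.9 -0.5 12.9] 0.015364494290957514 26.35
knob X [0.0186 0.0321 0.0446] Y [-0.2061 -0.1764] Z [0.0686 0.0746 0.1065] 5675
```

```bash
python3 -m jog '[-0.003,0,0.031,0,0,0,-1, -0.003,0,0.031,0,0,0,-1, -0.003,0,0.031,0,0,0,-1, -0.003,0,0.031,0,0,0,-1]'|grep -E 'pos|force'
python3 kn.py
python3 -m jog '[-0.003,0,0.015,0,0,0,-1, -0.003,0,0.015,0,0,0,-1, -0.003,0,0.015,0,0,0,-1, -0.003,0,0.015,0,0,0,-1]'|grep -E 'pos|force'; python3 k.py 115 10 0; python3 kn.py
```

```text
tcp_pos: [0.5176, -0.2958, 0.0562]
wrist_force: [-4.4, -0.4, 12.5]
grip_force: 79.2
knob X [0.0187 0.0325 0.0448] Y [-0.2063 -0.1764] Z [0.0747 0.0802 0.1108] 5727
tcp_pos: [0.517, -0.2956, 0.0586]
wrist_force: [-2.9, -2.2, 9.0]
grip_force: 78.9
X 0.0336 z 0.0112 th 71.6 r 0.0354 Y -0.1915 [-2.9 -2.2  9. ] 0.015329421196884902 27.1167
knob X [0.0186 0.033  0.0446] Y [-0.2064 -0.1763] Z [0.077  0.0824 0.1112] 5654
```

```bash
python3 -m jog '[0,0,0,0,0,0,-0.4, 0,0,0,0,0,0,-0.1, 0,0,0,0,0,0,-0.1, 0,0,0,0,0,0,-0.1]'; python3 kn.py
python3 -m jog '[0,0,0,0,0,0,-0.1, 0,0,0,0,0,0,-0.1, 0,0,0,0,0,0,-0.1, 0,0,0,0,0,0,-0.1, 0,0,0,0,0,0,-0.1, 0,0,0,0,0,0,-0.1, 0,0,0,0,0,0,-0.1, 0,0,0,0,0,0,-0.1, 0,0,0,0,0,0,-0.1]'|grep clock; python3 kn.py
```

```text
clock: 27.5
tcp_pos: [0.5171, -0.2945, 0.0572]
orientation: [0.0, -0.567, 0.824, -0.001]
wrist_force: [0.7, -0.3, -0.2]
finger_gap: 0.0387
grip_force: 0.0
knob X [0.0241 0.0324 0.0403] Y [-0.2068 -0.176 ] Z [0.0826 0.088  0.0898] 3791
clock: 28.3
knob X [0.0241 0.0324 0.0403] Y [-0.2068 -0.1758] Z [0.0825 0.0879 0.0898] 3766
```

The crank settles at the same angle each time (about 780° = 13.6 rad, past the first bite): the rubber stays squeezed as far as screw friction holds it. Retreat and check.

```bash
python3 -m jog '[0,0,0.15,0,0,0,-0.1, 0,0,0.3,0,0,0,-0.1, 0,0,0.5,0,0,0,-0.1, -0.05,-0.1,0.7,0,0,0,-0.1, -0.2,-0.2,0.8,0,0,0,-0.1, -0.35,-0.3,0.85,0,0,0,-0.1, -0.5,-0.5,0.85,0,0,0,-0.1, -0.5,-0.7,0.85,0,0,0,-0.1, -0.5,-0.7,0.85,0,0,0,-0.1, -0.5,-0.7,0.85,0,0,0,-0.1]'
python3 - <<'E'
from h import *
O=np.array([.5515,-.1039,0]);a=np.radians(69.2);ey=np.array([np.cos(a),np.sin(a),0]);ex=np.array([ey[1],-ey[0],0])
im,d,P=cam('top');save('t7',im);X=(P-O)@ex;Y=(P-O)@ey;Z=P[...,2]
m=(abs(X)<.04)&(Y>-.0635)&(Y<.0945)&(Z>.072)&(Z<.082);Q=P[m];n=np.linalg.svd(Q-Q.mean(0),full_matrices=False)[2][2]
print('stone X',np.percentile(X[m],[1,99]),'z',np.median(Z[m]),'normal',n,cv2.minAreaRect(Q[:,:2].astype('float32')))
m=(Y<-.17)&(Y>-.22)&(X>.015)&(X<.05)&(Z>.03)&(im.max(-1)<70);print('knob',np.percentile(Z[m],[5,50,95]))
m=(abs(X)<.035)&(Y<-.055)&(Y>-.1)&(Z>.06)&(Z<.0725);print('jaw Y',np.percentile(Y[m],[1,99]),m.sum())
m=(abs(X)<.035)&(Y>.085)&(Y<.13)&(Z>.06)&(Z<.0725);print('fixed Y',np.percentile(Y[m],[1,99]))
E
```

```text
clock: 29.18
tcp_pos: [0.4164, -0.4375, 0.2274]
orientation: [0.001, -0.565, 0.825, -0.002]
wrist_force: [-0.1, 0.7, 0.4]
finger_gap: 0.0385
grip_force: 0.0
stone X [-0.02524544  0.0295846 ] z 0.07570225537804665 normal [-2.37231075e-04  3.08342060e-03 -9.99995218e-01] ((0.5591977834701538, -0.09025056660175323), (0.15796510875225067, 0.05620899796485901), 69.3057632446289)
knob [0.08227458 0.08792399 0.09220329]
jaw Y [-0.09907    -0.05660018] 223
fixed Y [0.08824804 0.11485034]
```

```bash
python3 -c "
from workcell import env
print(env.hand_in())"
```

```text
the job is handed in; nothing more can be done
None
```

I handed the job in at 29.2 s: the dresser lies flat on the worktop, and the dark stone is flat and square in the holder with the jaw cranked against it. Each time I let go, the crank sprang back from about 14.6 rad to about 13.6 rad. It therefore rests just past the first bite, short of the tenth of a turn asked for.

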